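# Set the ferrule dispenser's gate, fit its nested lids and lift off the dust cap

## Task

Set up the ferrule dispenser: first turn its round knob until the sliding pointer lines up with the mark on the scale. Then pick up the nested pair of lids together from the wooden rest by the inner lid's wide rim, lower the pair gently into the hopper's mouth until the inner lid sits fully home, and let go. Last, take the knob of the outer lid, lift that lid off alone and finish while holding it upright and still in the air, at least 6 cm above where it sat, with the inner lid left seated, the pointer at the mark and the other things on the bench undisturbed.

Things in the scene. Friction and masses are not known exactly. Their poses are not given: they have to be found in the camera images.
- dispenser: ferrule dispenser, fixed: dark steel base plate 110 x 220 x 12 mm, a round steel hopper tube near one end, a black knob near the other, a scale strip along the edge facing the robot. Origin: centre of the underside; +x away from the robot (turned up to 0.35 rad), +y along the plate from knob to hopper, z up. Hopper at (12, 70) mm, knob at (12, -70) mm.
- hopper_rim (a point): centre of the hopper's open mouth, at its rim, 60 mm above the bench. Tube 55 mm outside, 50 mm inside, 44 mm deep.
- knob_grip (a point): centre of the black knurled round knob, half-way up: 36 mm across, 24 mm high (34 to 58 mm above the bench), upright axis, on a 26 mm collar 32 mm high. It may be gripped at any yaw; it stays where it is left.
- gate_knob (a joint): angle of the knob in rad, 0 to 2.8, growing as it is turned clockwise seen from above. Each rad moves the pointer 25 mm towards the hopper (+y of the dispenser). It starts at 0.2 to 0.8 with the pointer on the knob side of the mark: 0.5 to 1.6 rad clockwise are needed. Friction torque about 0.04 N m.
- pointer_tip (a point): tip of the black 3 mm wide pointer that slides along the scale strip (y of the dispenser), driven by the knob.
- mark_tip (a point): tip of the black line, 3 mm wide, on the small steel rider on the robot's side of the scale strip: the mark, fixed for the run. Its axes are parallel to the dispenser's. Pointer and mark line up when their y in the dispenser's axes agree.
- inner_grip (a point): centre of the inner lid's aluminium rim, half-way up. Rim 60 mm across, 16 mm high: grip across it. Below: plug 46 mm across (43 at its foot), 12 mm long, 2 mm play in the hopper. Above: neck 38 mm across, 10 mm high, under the outer lid. 28 mm hole through all. Loose, 0.11 to 0.22 kg. Fully home, the rim lies on the hopper's rim and this point is 8 mm above point hopper_rim. z: its axis, up.
- outer_knob (a point): centre of the black knob on the outer lid, half-way up: 24 mm across, 16 mm high. The outer lid is a loose steel cap, 50 mm across and 16 mm high below the knob, 0.05 to 0.1 kg, that sits freely over the inner lid's neck with 2 mm play and rests on its rim. Nested, this point is 32 mm above point inner_grip. z: its axis, up.
- lid_rest: fixed wooden rest: foot 80 mm across and 7 mm high, with an upright tube 55 mm outside, 50 mm inside, to 30 mm above the bench, in which the inner lid's plug stands (rim 30 to 46 mm above the bench at the start). Origin: centre of its underside.
- ferrule_a_c (a point): loose black ferrule standing on the bench, 14 mm across, 26 mm high: leave alone (centre).
- mandrel_c (a point): loose steel mandrel standing on its 30 mm flange, 50 mm high: leave alone (a point on its axis 13 mm up).
- ring_gauge_c (a point): loose steel ring gauge lying flat, 44 mm across, 14 mm high: leave alone (centre).
Things that resemble listed ones, but are neither listed nor needed, are in the scene too. Leave any green look-alike of the part that bears inner_grip alone.

How it is judged:
On the way, in this order (a step that is already met when the one before it is completed fails the run):
1. the pointer stands at the mark (within 3 mm), at rest (y of pointer_tip in the frame of mark_tip between -0.003 and 0.003 m and velocity of joint gate_knob between -0.08 and 0.08 rad/s), for 0.3 s.
2. both lids, still nested, are lifted together by the fingers at least 2 cm above where they stood, the pointer at the mark (y of pointer_tip in the frame of mark_tip between -0.003 and 0.003 m and horizontal distance between outer_knob and inner_grip below 0.006 m and z of outer_knob in the frame of inner_grip between 0.029 and 0.035 m and z of inner_grip in the frame of lid_rest above 0.058 m and contact force between the fingers and inner_lid above 0.3 N), for 0.1 s.
3. the pair sits fully home in the hopper, the outer lid still on, the inner lid let go (y of pointer_tip in the frame of mark_tip between -0.003 and 0.003 m and horizontal distance between outer_knob and inner_grip below 0.006 m and z of outer_knob in the frame of inner_grip between 0.029 and 0.035 m and horizontal distance between inner_grip and hopper_rim below 0.004 m and z of inner_grip in the frame of hopper_rim between 0.0055 and 0.0105 m and angle between inner_grip's own z axis and vertical below 0.08 rad and contact force between the fingers and inner_lid below 0.1 N), for 0.2 s.
At the end, for the whole second after the job is handed in: Pointer within 3 mm of the mark; inner lid home in the hopper (centre within 4 mm, height 2.5 mm, tilt 0.08 rad), untouched; outer lid held still in the fingers, upright within 0.35 rad, its knob centre over 90 mm above the hopper rim (5 cm above where it sat), clear of the inner lid (y of pointer_tip in the frame of mark_tip between -0.003 and 0.003 m and horizontal distance between inner_grip and hopper_rim below 0.004 m and z of inner_grip in the frame of hopper_rim between 0.0055 and 0.0105 m and angle between inner_grip's own z axis and vertical below 0.08 rad and contact force between the fingers and inner_lid below 0.1 N and contact force between outer_lid and inner_lid below 0.05 N and contact force between the fingers and outer_lid above 0.5 N and z of outer_knob in the frame of hopper_rim above 0.09 m and angle between outer_knob's own z axis and vertical below 0.35 rad and linear speed of outer_lid below 0.03 m/s); the arm keeps its last pose, push and grip.
It fails at once if the outer lid comes off the inner lid while the inner lid is not seated in the hopper (distance between outer_knob and inner_grip above 0.045 m and not (horizontal distance between inner_grip and hopper_rim below 0.004 m and z of inner_grip in the frame of hopper_rim between 0.0055 and 0.0105 m and angle between inner_grip's own z axis and vertical below 0.08 rad)).
It fails at once if the inner lid is let go over the hopper more than 15 mm above its seat (horizontal distance between inner_grip and hopper_rim below 0.045 m and z of inner_grip in the frame of hopper_rim above 0.023 m and contact force between the fingers and inner_lid below 0.01 N).
It fails at once if the ferrule is shifted or knocked over (2.5 cm or 0.5 rad) (distance of ferrule_a_c from where it was at the start of the episode above 0.025 m or angle between ferrule_a_c's own z axis and vertical above 0.5 rad).
It fails at once if the mandrel is shifted or knocked over (2.5 cm or 0.5 rad) (distance of mandrel_c from where it was at the start of the episode above 0.025 m or angle between mandrel_c's own z axis and vertical above 0.5 rad).
It fails at once if the ring gauge is shifted or knocked over (2.5 cm or 0.5 rad) (distance of ring_gauge_c from where it was at the start of the episode above 0.025 m or angle between ring_gauge_c's own z axis and vertical above 0.5 rad).
It also fails if it takes over 54 s, if anything falls off the work surface, if the arm or the gripper's body presses on something with over 40 N, if the wrist force passes 120 N, or if a joint passes its speed limit or range.

## Robot

A 7-joint arm with a two-finger parallel gripper is mounted at the origin on a cart in front of the work surface, level with it; the furniture and walls round the work are solid. World frame = base frame: x ahead of the robot, y to its left, z up, the work surface at z = 0. Lengths are in m, angles in rad, forces in N, time in s.
With the tool pointing down it reaches from about 0.4 to 0.85 m from the base axis. Payload 4.5 kg.
Tool frame: the origin (TCP) lies midway between the tips of the shut fingers; the grasp point (between the pads) lies 19 mm behind it (r.hold_point_z is the distance from the TCP to the grasp point, in m); z points along the fingers, y is the direction in which the jaws open and shut (so a half turn about z gives the same grasp; the last joint's range is limited). The gripper opens to 88 mm and grips with 3 to 60 N. Pads are 18 mm wide; open, the fingers measure 123 mm over their backs; the gripper's body (75 mm by 187 mm) begins 45 mm behind the grasp point.
Start: joints at [1.165, 0.689, -0.195, 1.565, 0.157, 0.902, -0.215], TCP at [0.266, -0.566, 0.239] pointing down, gripper open.
Joint ranges: [-3.01, 3.01], [-0.46, 2.08], [-1.47, 1.51], [0.13, 2.56], [-1, 4.14], [0.04, 2.09], [-2.66, 2.66]. Speed limits (rad/s): [2.57, 2.57, 3.14, 3.14, 3.14, 3.14, 3.14].

## Interface

Orientations are given as a unit quaternion [x, y, z, w].
In Python, from plant import r gives the robot as it stands. The module is installed in compiled form; this text tells all that it offers.
- The arm moves only by the tool move_arm, never from a script. Its arguments are lists of equal length, an entry for each row: "turn": the turn, a rotation vector about the tool's x, y, z in units of 2 pi rad (1.0 is 2 pi rad), a list of three; "dp": the shift along the tool's x, y, z in units of 2.5 cm (1.0 is 2.5 cm), a list of three; "jaw": the closure, from -1 (fully open) to 1 (shut), so that 0 is half open. In form: {"turn": [[wx, wy, wz], ...], "dp": [[x, y, z], ...], "jaw": [jaw, ...]}. A call has 1 to 10 rows; each row shifts and turns the commanded pose from where the row before left it, along the tool's axes as they then stand; what a row does not reach is not made up. A row lasts 1/12 s, in which the tool goes at most 41.7 mm and 7.16 degrees, less where a joint would pass 70% of its speed; a pose out of reach is approached as far as the arm can. A call with a number of a shift or a turn outside -1 to 1 is refused whole. A call with a gripper value outside its range is refused whole. The fingers move at their own pace and stop on an object; "newtons" is the grip in N (left out, the last holds). Time passes only in rows, so rows that do not move let the fingers close. It gives the time, the measured TCP pose, the force and the opening at its end, in the units of the state.
- r.get_state(): the state, without advancing time (a new reading comes with each control period).
- r.snapshot(name): name is "side" or "top"; returns a dict with "frame" (400x640x3 uint8, blue, green, red), "mtx" (3x3 intrinsics, pixels), "origin" and "orientation" of the camera in the world. Camera axes: x right, y up, looking along -z (the intrinsics and any distortion apply to the point x, -y, -z); pixel columns grow to the right and rows downward; lengths in m; the calibration is good to about 2 mm. A picture is of the moment at which its call begins. There is no depth.
- r.finish_job(): hands the job in, once; it reports no verdict.
The state is a dict: "clock": time; "q": joint angles; "qd": joint speeds; "joint_torque": joint torques, N m; "tool_pos": TCP position; "eef_rot": TCP orientation; "contact_force": force on the tool from outside, world axes, zero at the start; "moment": the same for the moment, N m; "opening": opening from 0.0 (shut) to 1.0 (fully open).
Only numpy, scipy, OpenCV 4.12 (cv2) and the standard library are available. Lean on these libraries where they do the work, as an engineer would, in place of code of your own. Each camera call takes 0.05 s, during which the arm holds its last target.

## Working session

There is one attempt and no reset: what is moved stays moved. The work goes in short steps, Python scripts to look and compute and a tool call to move; the robot and the scene stay as the last step left them, time stands still between calls to the robot, and variables do not carry over. Pictures are saved under pics/ and viewed, and the job is handed in when it is done.

Besides the shell and the picture viewer there is one more tool, called as a command line: name --argument value ..., lists and objects as JSON in quotes. move_arm: Moves the arm, as the interface text tells. Shifts and turns lie within -1 to 1; 1 stands for 2.5 cm of shift or 2 pi rad of turn. Its arguments: {"type":"object","properties":{"turn":{"type":"array","items":{"type":"array","items":{"type":"number","minimum":-1,"maximum":1}}},"dp":{"type":"array","items":{"type":"array","items":{"type":"number","minimum":-1,"maximum":1}}},"jaw":{"type":"array","items":{"type":"number"}},"newtons":{"type":"number"}},"required":["turn","dp","jaw"]}

```bash
mkdir -p pics; cat > h.py <<'E'
import numpy as np, cv2
from scipy.spatial.transform import Rotation as R
from plant import r
def snap(n):
    s=r.snapshot(n); return s
def project(s,P):
    Rm=R.from_quat(s["orientation"]).as_matrix(); p=(np.atleast_2d(P)-np.array(s["origin"]))@Rm
    p=p*[1,-1,-1]; u=p@np.array(s["mtx"]).T; return u[:,:2]/u[:,2:]
def ray(s,px):
    px=np.atleast_2d(px); d=np.c_[px,np.ones(len(px))]@np.linalg.inv(s["mtx"]).T
    d=d*[1,-1,-1]; Rm=R.from_quat(s["orientation"]).as_matrix(); return np.array(s["origin"]),d@Rm.T
def onplane(s,px,z):
    o,d=ray(s,px); t=(z-o[2])/d[:,2]; return o+t[:,None]*d
E
python3 - <<'E'
from h import *
st=r.get_state(); print({k:np.round(v,3) for k,v in st.items()})
import pickle
for n in("top","side"):
    s=snap(n); print(n,s.keys(),s["origin"],s["orientation"],s["mtx"]); cv2.imwrite(f"pics/{n}0.png",s["frame"]); pickle.dump(s,open(f"{n}0.pkl","wb"))
E
```

```text
{'clock': np.float64(0.0), 'q': array([ 1.165,  0.69 , -0.195,  1.566,  0.157,  0.903, -0.215]), 'qd': array([ 0.   ,  0.001, -0.003, -0.   ,  0.001,  0.   , -0.001]), 'joint_torque': array([-0.0000e+00, -5.2756e+01, -1.2670e+00, -1.5343e+01, -5.3000e-02,
        7.0000e-03,  0.0000e+00]), 'tool_pos': array([ 0.266, -0.565,  0.238]), 'eef_rot': array([ 0.976,  0.218, -0.   , -0.001]), 'contact_force': array([ 0.426, -0.053,  0.77 ]), 'moment': array([-0.038, -0.01 , -0.019]), 'opening': np.float64(1.002)}
top dict_keys(['frame', 'mtx', 'origin', 'orientation']) [ 0.40352577 -0.14419981  0.97550573] [ 0.04342735 -0.05371414 -0.69569449  0.71500912] [[477.17858893   0.         323.01033884]
 [  0.         477.17858893 198.08859379]
 [  0.           0.           1.        ]]
side dict_keys(['frame', 'mtx', 'origin', 'orientation']) [ 0.56668807 -0.84895663  0.53501769] [0.47510423 0.01154823 0.006682   0.87982837] [[431.27701769   0.         323.01248947]
 [  0.         431.27701769 197.95260313]
 [  0.           0.           1.        ]]
```

View pics/top0.png

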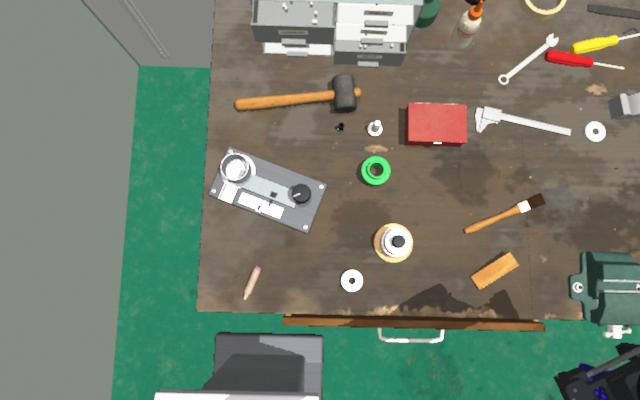

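View pics/side0.png

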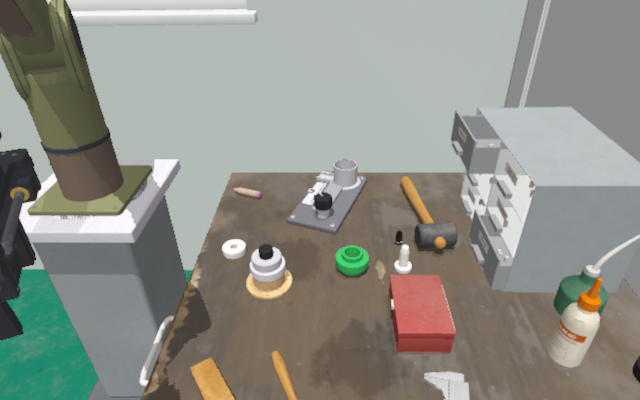

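Top view: the dispenser is at (267,190), with the hopper at (238,168) and knob at (301,194). The lid pair on its wooden rest is at (395,242), and the green look-alike at (376,171) is to be avoided. The mandrel is at (375,128), the ferrule at (340,127), and there are rings at (352,281) and (596,131). Next, enlarged crops.

```bash
python3 - <<'E'
import pickle,cv2,numpy as np
a=pickle.load(open("top0.pkl","rb"))["frame"];b=pickle.load(open("side0.pkl","rb"))["frame"]
cv2.imwrite("pics/c1.png",cv2.resize(a[140:240,200:335],None,fx=5.9,fy=5.9,interpolation=cv2.INTER_CUBIC))
cv2.imwrite("pics/c2.png",cv2.resize(b[150:240,280:380],None,fx=6.5,fy=6.5,interpolation=cv2.INTER_CUBIC))
cv2.imwrite("pics/c3.png",np.hstack([cv2.resize(a[210:280,360:430],(400,400),interpolation=cv2.INTER_CUBIC),cv2.resize(b[235:305,235:305],(400,400),interpolation=cv2.INTER_CUBIC)]))
E
```

```text
(no output)
```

View pics/c1.png

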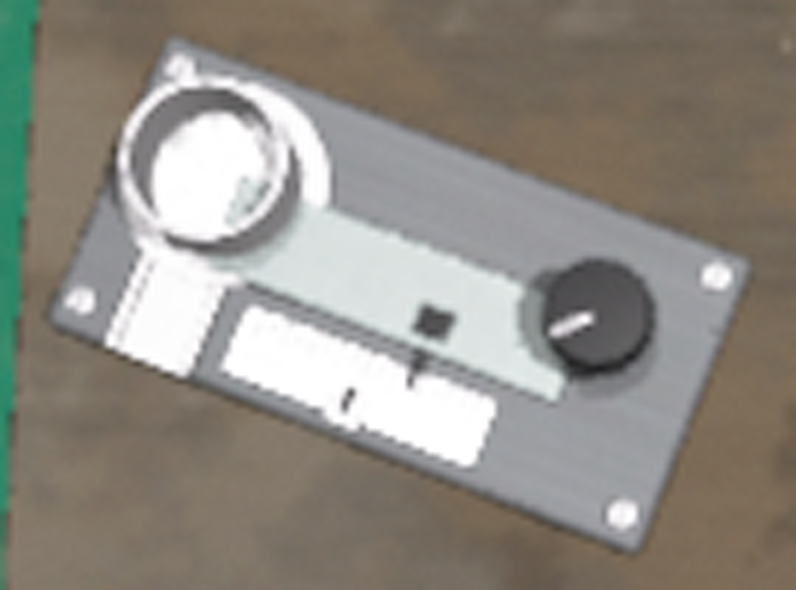

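View pics/c2.png

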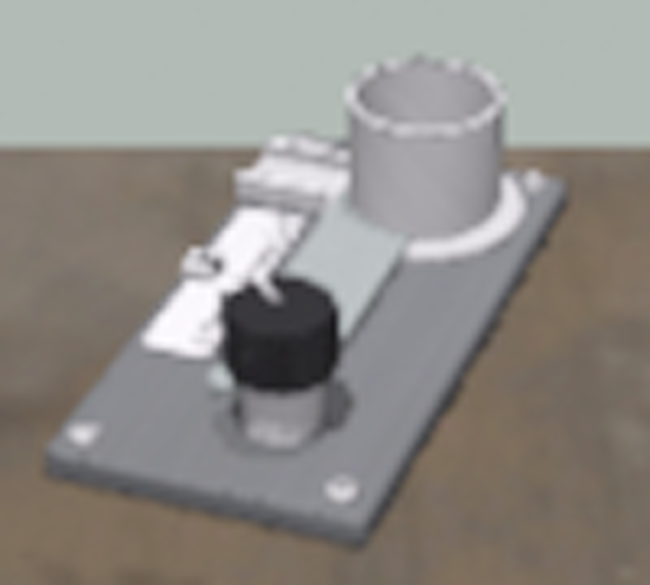

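View pics/c3.png

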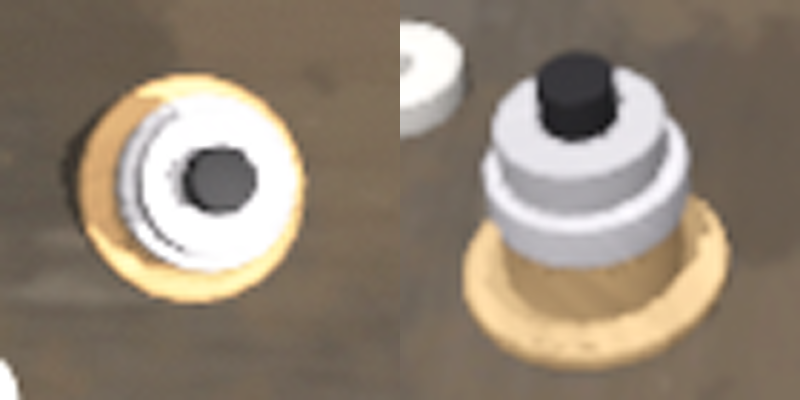

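Confirmed: the white and steel nested pair with a black knob on the wooden rest, at top (397,241) and side (266,265), is the target. The only green part is the look-alike. In the crop the pointer is at (411,370) and the mark at (348,398). Now to measure.

```bash
cat > m0.py <<'E'
from h import *
import pickle
t=pickle.load(open("top0.pkl","rb"));s=pickle.load(open("side0.pkl","rb"))
c=lambda p:(np.array(p)+.5)/5.9-.5+[200,140]
cs=lambda p:(np.array(p)+.5)/6.5-.5+[280,150]
cor=np.array([c(p) for p in [(172,38),(748,262),(638,552),(52,318)]])
P=onplane(t,cor,.012); print("corners",P.round(4).tolist())
print("sides",[np.linalg.norm(P[i]-P[(i+1)%4]).round(4) for i in range(4)])
# away-left, away-right, near-right, near-left ; +y = left
cen=P.mean(0); y=(P[0]-P[1]+P[3]-P[2]); yaw=np.arctan2(-y[0],y[1]); print("cen",cen,"yaw",yaw)
Rz=R.from_euler('z',yaw).as_matrix(); D=lambda p:cen*[1,1,0]+Rz@np.array(p)
hop=D([.012,.07,.06]);kn=D([.012,-.07,.046]);print("pred hopper",hop,"knob",kn)
# direct
def blob(img,box,cond):
    x0,y0,x1,y1=box; m=np.zeros(img.shape[:2],np.uint8); m[y0:y1,x0:x1]=cond(img[y0:y1,x0:x1].astype(int))*255
    n,l,stt,ce=cv2.connectedComponentsWithStats(m); i=1+np.argmax(stt[1:,4]); return stt[i],ce[i],(l==i)
dark=lambda a:a.max(2)<85
st,ce,_=blob(t["frame"],(285,178,318,212),dark);print("knob px",st,ce,onplane(t,ce,.058))
print("proj kn",project(t,D([.012,-.07,.058])),"crop",(project(t,D([.012,-.07,.058]))-[200,140])*5.9)
print("proj hop rim crop",(project(t,hop)-[200,140])*5.9, "side",(project(s,[hop,D([.012,-.07,.058])])-[280,150])*6.5)
st,ce,_=blob(t["frame"],(380,225,415,258),lambda a:a.max(2)<90);print("outer knob",st,ce,onplane(t,ce,.0775-.007+.008))
def tri(pt,ps):
    o1,d1=ray(t,pt);o2,d2=ray(s,ps);d1=d1[0];d2=d2[0]
    A=np.c_[d1,-d2];x=np.linalg.lstsq(A,o2-o1,rcond=None)[0];a=o1+x[0]*d1;b=o2+x[1]*d2;return (a+b)/2,np.linalg.norm(a-b)
st2,ce2,_=blob(s["frame"],(250,235,285,265),lambda a:a.max(2)<90);print(st2,ce2,"tri",tri(ce,ce2))
for z in(.012,.014,.018,.022):
    q=[Rz.T@(onplane(t,c(p),z)[0]-cen*[1,1,0]) for p in[(411,384),(419,352),(352,389),(344,410)]]
    print(z,np.round(q,4).tolist())
E
python3 m0.py
```

```text
corners [[0.6399, 0.0408, 0.012], [0.5663, -0.1626, 0.012], [0.4648, -0.1275, 0.012], [0.5398, 0.0767, 0.012]]
sides [np.float64(0.2163), np.float64(0.1074), np.float64(0.2176), np.float64(0.1063)]
cen [ 0.55271013 -0.04315202  0.012     ] yaw -0.3494860620587716
pred hopper [0.58795377 0.01850741 0.06      ] knob [ 0.54001567 -0.11302942  0.046     ]
knob px [292 184  19  20 152] [300.17105263 192.78947368] [[ 0.53977779 -0.11127289  0.058     ]]
proj kn [[301.07928142 192.6940883 ]] crop [[596.36776036 310.895121  ]]
proj hop rim crop [[202.68902507 155.22587303]] side [[415.09383296  88.11026963]
 [269.13450875 296.42150078]]
outer knob [392 236   9  11  29] [394.44827586 240.68965517] [[ 0.45084571 -0.29198872  0.0785    ]]
[259 244  14  16 183] [265.44808743 251.16939891] tri (array([ 0.45117153, -0.29441879,  0.06431462]), np.float64(0.0008651027728356399))
0.012 [[-0.0288, -0.0153, 0.012], [-0.0175, -0.0136, 0.012], [-0.0379, 0.0029, 0.012], [-0.0456, 0.0026, 0.012]]
0.014 [[-0.0289, -0.0156, 0.014], [-0.0177, -0.0139, 0.014], [-0.038, 0.0026, 0.014], [-0.0457, 0.0023, 0.014]]
0.018 [[-0.0293, -0.0161, 0.018], [-0.018, -0.0145, 0.018], [-0.0383, 0.0019, 0.018], [-0.046, 0.0017, 0.018]]
0.022 [[-0.0296, -0.0167, 0.022], [-0.0184, -0.015, 0.022], [-0.0386, 0.0013, 0.022], [-0.0462, 0.0011, 0.022]]
```

```bash
cat > m1.py <<'E'
from m0 import *
print("-----")
g=t["frame"]
for thr in(100,115,130):
    st,ce,m=blob(g,(383,228,412,254),lambda a:a.max(2)<thr);print("outerknob",thr,st,ce,onplane(t,ce,.078),onplane(t,ce,.070))
for thr in(70,85,100):
    st,ce,m=blob(g,(287,178,318,212),lambda a:(a.max(2)<thr));print("gate knob",thr,st,ce)
# rest foot (wood-yellow): ellipse fit
a=g.astype(int); hsv=cv2.cvtColor(g,cv2.COLOR_BGR2HSV)
st,ce,m=blob(g,(365,215,425,270),lambda x:(x.max(2)>165));
cn=max(cv2.findContours(m.astype(np.uint8),0,2)[0],key=cv2.contourArea);(e,ax,an)=cv2.fitEllipse(cn);print("foot",st,e,ax,onplane(t,e,.007),"diam",np.array(ax)/477*.968)
cl=cn;h=cv2.convexHull(cn);e,ax,an=cv2.fitEllipse(h);print("hull",e,ax,onplane(t,e,.007))
# scene fixtures
for n,px,z in[("ring",(352,281),.014),("mandrel",(375,128),.04),("ferrule",(340,127),.026),("green",(376,171),.03),("hammer",(345,93),.04),("red",(437,124),.04)]:print(n,onplane(t,px,z))
E
python3 m1.py | sed -n '/-----/,$p'
python3 - <<'E'
import pickle,cv2
a=pickle.load(open("top0.pkl","rb"))["frame"]
cv2.imwrite("pics/c4.png",cv2.resize(a[218:268,367:427],None,fx=12,fy=12,interpolation=cv2.INTER_CUBIC))
E
```

```text
-----
outerknob 100 [392 236  12  11  63] [396.42857143 240.01587302] [[ 0.45223714 -0.29579695  0.078     ]] [[ 0.45267133 -0.29714823  0.07      ]]
outerknob 115 [392 236  13  11 113] [397.6460177  241.00884956] [[ 0.45043644 -0.29810116  0.078     ]] [[ 0.45085459 -0.29947298  0.07      ]]
outerknob 130 [392 236  13  11 117] [397.81196581 241.1025641 ] [[ 0.45026915 -0.29841479  0.078     ]] [[ 0.4506858 -0.2997894  0.07     ]]
gate knob 70 [294 196  16   8  35] [301.05714286 200.65714286]
gate knob 85 [292 184  19  20 152] [300.17105263 192.78947368]
gate knob 100 [291 184  20  20 283] [301.03180212 193.48409894]
foot [ 374  223   40   40 1061] (393.2836608886719, 242.60235595703125) (38.532283782958984, 39.37610626220703) [[ 0.45068461 -0.30142394  0.007     ]] diam [0.07819549 0.07990791]
hull (393.3241271972656, 242.60427856445312) (39.22212219238281, 39.92362976074219) [[ 0.45068294 -0.30150621  0.007     ]]
ring [[ 0.37200395 -0.21847019  0.014     ]]
mandrel [[ 0.67931419 -0.25757871  0.04      ]]
ferrule [[ 0.68332394 -0.18730724  0.026     ]]
green [[ 0.59280885 -0.26182683  0.03      ]]
hammer [[ 0.75110111 -0.19535926  0.04      ]]
red [[ 0.69159962 -0.38359423  0.04      ]]
```

View pics/c4.png

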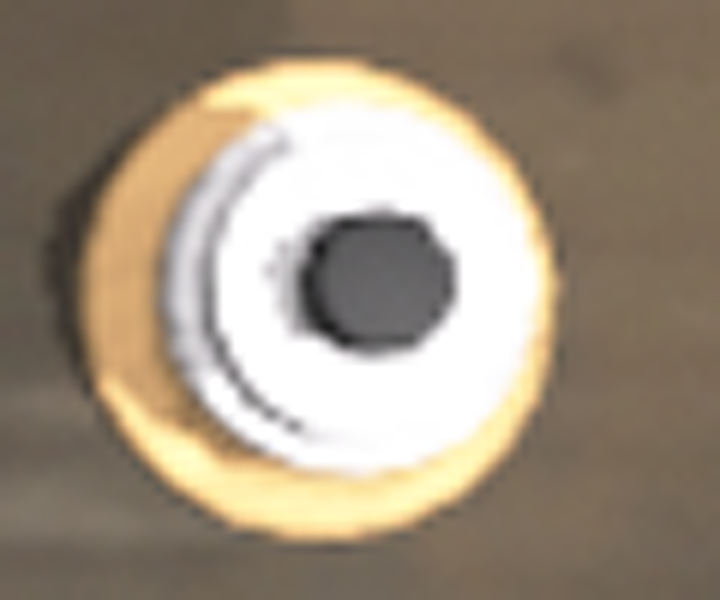

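Measured so far: gate knob at about (0.540, -0.112). The rest and pair are at about (0.4507, -0.3005): the foot's diameter reads 79 mm against 80 mm given, and the lid knob's centre agrees within 2 mm. The hopper is at about (0.588, 0.019), with the dispenser yaw at -0.35. The pointer is about 18 mm short of the mark, which needs about 0.72 rad clockwise. Moving above the knob now.

move_arm --turn '[[0,0,0],[0,0,0],[0,0,0],[0,0,0],[0,0,0],[0,0,0],[0,0,0],[0,0,0],[0,0,0],[0,0,0]]' --dp '[[0.88,-0.587,0],[0.88,-0.587,0],[0.88,-0.587,0],[0.88,-0.587,0],[0.88,-0.587,0],[0.88,-0.587,0],[0.88,-0.587,0],[0.88,-0.587,0],[0.88,-0.587,0],[0.88,-0.587,0]]' --jaw '[-1,-1,-1,-1,-1,-1,-1,-1,-1,-1]' --newtons 30

```text
clock: 0.93
tool_pos: [0.4029, -0.3378, 0.2385]
eef_rot: [0.976, 0.218, -0.0, -0.0]
contact_force: [0.2, -0.5, 0.3]
opening: 0.998
```

move_arm --turn '[[0,0,0],[0,0,0],[0,0,0],[0,0,0],[0,0,0],[0,0,0],[0,0,0],[0,0,0],[0,0,0],[0,0,0]]' --dp '[[0.88,-0.587,0],[0.88,-0.587,0],[0.88,-0.587,0],[0.88,-0.587,0],[0.88,-0.587,0],[0.88,-0.587,0],[0.88,-0.587,0],[0.88,-0.587,0],[0.88,-0.587,0],[0.88,-0.587,0]]' --jaw '[-1,-1,-1,-1,-1,-1,-1,-1,-1,-1]'

```text
clock: 1.77
tool_pos: [0.5395, -0.1114, 0.2384]
eef_rot: [0.976, 0.218, -0.0, -0.0]
contact_force: [0.5, -0.4, -0.0]
opening: 1.004
```

move_arm --turn '[[0,0,-0.0187],[0,0,-0.0187],[0,0,-0.0187],[0,0,-0.0187],[0,0,-0.0187],[0,0,-0.0187],[0,0,-0.0187],[0,0,-0.0187],[0,0,-0.0187],[0,0,-0.0187]]' --dp '[[0,0,0.4],[0,0,0.4],[0,0,0.4],[0,0,0.4],[0,0,0.4],[0,0,0.4],[0,0,0.4],[0,0,0.4],[0,0,0.4],[0,0,0.4]]' --jaw '[-1,-1,-1,-1,-1,-1,-1,-1,-1,-1]'

```text
clock: 2.6
tool_pos: [0.539, -0.1127, 0.1379]
eef_rot: [0.689, 0.724, -0.0, -0.0]
contact_force: [-0.4, -0.3, 0.4]
opening: 1.002
```

move_arm --turn '[[0,0,-0.0187],[0,0,-0.0187],[0,0,-0.0187],[0,0,-0.0187],[0,0,-0.0187],[0,0,-0.0187],[0,0,-0.0187],[0,0,0]]' --dp '[[0,0,0],[0,0,0],[0,0,0],[0,0,0],[0,0,0],[0,0,0],[0,0,0],[0,0,0]]' --jaw '[-1,-1,-1,-1,-1,-1,-1,-1]'

```text
clock: 3.27
tool_pos: [0.5389, -0.1129, 0.1382]
eef_rot: [0.344, 0.939, 0.0, -0.0]
contact_force: [-0.4, -0.4, -0.0]
opening: 1.004
```

```bash
python3 - <<'E'
from h import *
import pickle
for n in("top","side"):
    s=snap(n); pickle.dump(s,open(f"{n}1.pkl","wb"))
    p=project(s,[[.539,-.1128,.138],[.540,-.112,.046]]); print(n,p)
    f=s["frame"].copy(); 
    x,y=p[0].astype(int); x0,y0=max(0,x-70),max(0,y-60)
    cv2.imwrite(f"pics/{n}1.png",cv2.resize(f[y0:y0+120,x0:x0+150],None,fx=5,fy=5,interpolation=cv2.INTER_CUBIC)); print(x0,y0)
E
```

```text
top [[299.61956906 186.5892378 ]
 [300.73348493 193.58989331]]
229 126
side [[320.22050541 160.81215118]
 [321.50431352 200.23860616]]
250 100
```

View pics/top1.png

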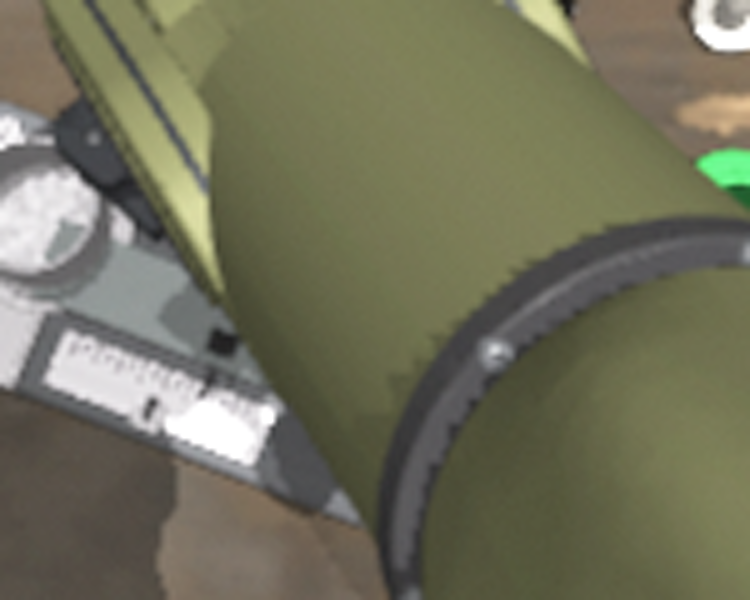

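View pics/side1.png

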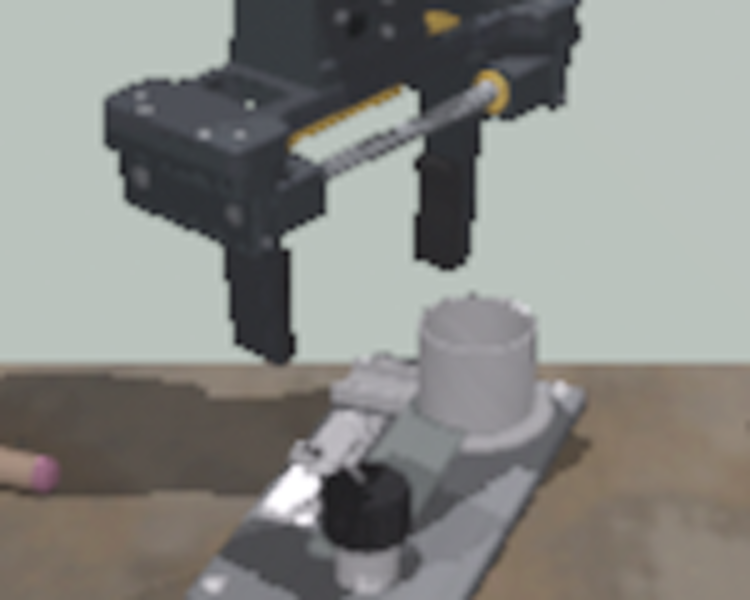

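Side crop: the open fingertips straddle the point above the gate knob, with a midpoint of (321,163) against a predicted (320,161). That is the same ~1.5 px bias the fixtures show, so the tool, top camera and knob agree to about 1 mm. From the top view the pointer and mark stay visible at this yaw. Descending, gripping and turning.

move_arm --turn '[[0,0,0],[0,0,0],[0,0,0],[0,0,0],[0,0,0],[0,0,0],[0,0,0],[0,0,0],[0,0,0],[0,0,0]]' --dp '[[0,0,0.7],[0,0,0.7],[0,0,0.7],[0,0,0.7],[0,0,0.7],[0,0,0.5],[0,0,0.3],[0,0,0],[0,0,0],[0,0,0]]' --jaw '[-1,-1,-1,-1,-1,-1,-0.5,0.0,0.4,0.4]' --newtons 15

```text
clock: 4.2
tool_pos: [0.5399, -0.1126, 0.032]
eef_rot: [0.345, 0.939, 0.0, 0.001]
contact_force: [1.0, -0.1, 0.2]
opening: 0.724
```

move_arm --turn '[[0,0,0],[0,0,0],[0,0,0],[0,0,0],[0,0,0],[0,0,0]]' --dp '[[0,0,0],[0,0,0],[0,0,0],[0,0,0],[0,0,0],[0,0,0]]' --jaw '[0.4,0.6,0.6,0.6,0.6,0.6]'

```text
clock: 4.7
tool_pos: [0.5394, -0.1129, 0.0316]
eef_rot: [0.345, 0.939, -0.0, 0.0]
contact_force: [-0.7, -1.9, 3.2]
opening: 0.4
```

move_arm --turn '[[0,0,0.0143],[0,0,0.0143],[0,0,0.0143],[0,0,0.0143],[0,0,0.0143],[0,0,0.0143],[0,0,0.0143],[0,0,0.0143],[0,0,0],[0,0,0]]' --dp '[[0,0,0],[0,0,0],[0,0,0],[0,0,0],[0,0,0],[0,0,0],[0,0,0],[0,0,0],[0,0,0],[0,0,0]]' --jaw '[0.6,0.6,0.6,0.6,0.6,0.6,0.6,0.6,0.6,0.6]'

```text
clock: 5.53
tool_pos: [0.5407, -0.1121, 0.0315]
eef_rot: [0.652, 0.758, 0.001, 0.001]
contact_force: [3.8, 0.4, 1.4]
opening: 0.399
```

```bash
python3 - <<'E'
from h import *
import pickle
o=[]
for n,(x0,y0) in(("top",(215,170)),("side",(290,160))):
    s=snap(n); pickle.dump(s,open(f"{n}2.pkl","wb"))
    f=s["frame"]; o.append(cv2.resize(f[y0:y0+60,x0:x0+80],None,fx=5 if n=="side" else 8,fy=5 if n=="side" else 8,interpolation=cv2.INTER_CUBIC))
cv2.imwrite("pics/top2.png",o[0]);cv2.imwrite("pics/side2.png",o[1])
print(r.get_state())
E
```

```text
{'clock': 5.6333, 'q': array([ 0.30229526,  0.93381268, -0.3069013 ,  1.91413738,  0.67889744,
        0.39514028, -0.37334912]), 'qd': array([ 0.00176689,  0.00144051, -0.00201536, -0.00019878, -0.0008673 ,
       -0.00195531, -0.00417049]), 'joint_torque': array([ 6.92458805e-01, -5.11570108e+01, -2.12147713e+00, -3.74808848e+00,
       -1.52797862e-01,  1.01740234e+00,  3.32616335e-03]), 'tool_pos': array([ 0.54072904, -0.11211706,  0.03155949]), 'eef_rot': array([0.65211212, 0.75812109, 0.00125168, 0.00079872]), 'contact_force': array([4.11207695, 0.51958131, 1.246014  ]), 'moment': array([ 0.13719187, -0.76534195,  0.01483511]), 'opening': 0.4026270958427074}
```

View pics/top2.png

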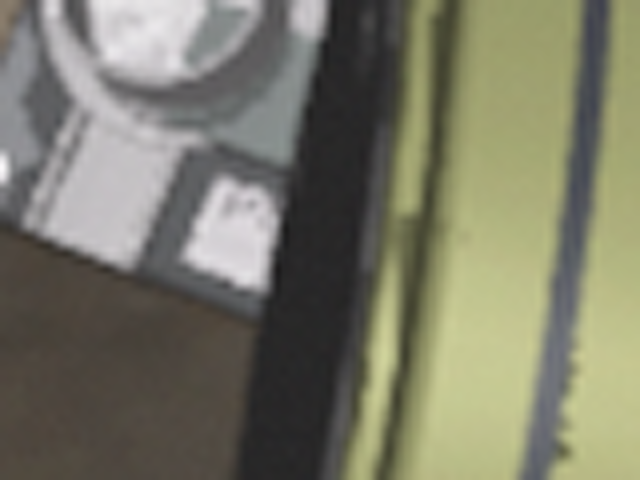

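The hand hides the pointer here, so I'll open and lift to look.

move_arm --turn '[[0,0,0],[0,0,0],[0,0,0],[0,0,0],[0,0,-0.018],[0,0,-0.018],[0,0,-0.018],[0,0,-0.018],[0,0,-0.018]]' --dp '[[0,0,0],[0,0,0],[0,0,-0.5],[0,0,-1],[0,0,-1],[0,0,-1],[0,0,-0.8],[0,0,0],[0,0,0]]' --jaw '[-0.2,-0.2,-0.2,-0.2,-0.2,-0.2,-1,-1,-1]'

```text
clock: 6.38
tool_pos: [0.5387, -0.1134, 0.1397]
eef_rot: [0.413, 0.911, -0.001, 0.0]
contact_force: [-0.5, 0.6, -0.5]
opening: 0.802
```

```bash
python3 - <<'E'
from h import *
import pickle
for n,(x0,y0,w,h) in(("top",(225,180,75,50)),("side",(280,150,100,80))):
    s=snap(n); pickle.dump(s,open(f"{n}3.pkl","wb"))
    f=s["frame"]; cv2.imwrite(f"pics/{n}3.png",cv2.resize(f[y0:y0+h,x0:x0+w],None,fx=750/w,fy=750/w,interpolation=cv2.INTER_CUBIC))
E
```

```text
(no output)
```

View pics/top3.png

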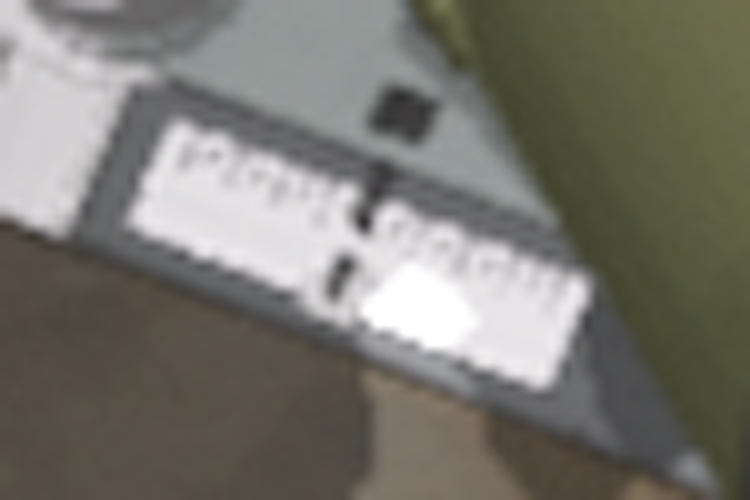

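View pics/side3.png

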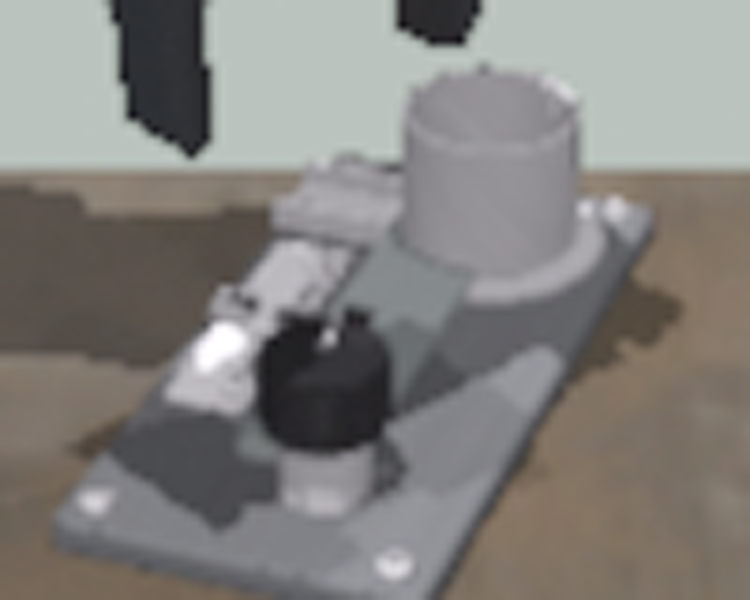

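```bash
python3 - <<'E'
from h import *
import pickle
t=pickle.load(open("top3.pkl","rb"))
yaw=-.3495;cen=np.array([.5527,-.0432,0]);Rz=R.from_euler('z',yaw).as_matrix()
g=t["frame"].max(2).astype(float)
c=lambda p:np.array(p)/10+[225,180]
f=t["frame"]
for y in range(196,212): print(y,g[y,254:266].astype(int))
E
```

```text
196 [150 135 107 102 106 108 108  97  77  76 108 133]
197 [213 187 163 151 118 108 108  97  77  60  76  95]
198 [223 204 213 199 166 184 157 101  71  75  97 109]
199 [216 201 221 204 207 229 193 112  65  90 109 109]
200 [223 223 224 216 221 210 155 101 106 163 187 163]
201 [229 229 210 209 229 199 122  72 157 224 227 209]
202 [229 229 215 214 230 215 145  58 177 225 196 204]
203 [229 229 230 229 229 230 208 153 195 219 204 223]
204 [226 226 228 229 224 219 224 222 223 224 223 226]
205 [227 226 231 227 193 156 187 224 230 230 230 217]
206 [230 226 230 220 144  71 138 205 226 230 230 243]
207 [233 222 214 187 114 104 170 200 217 229 246 255]
208 [212 212 212 168  90 147 206 204 209 246 255 255]
209 [142 193 215 167 111 181 213 221 246 255 255 255]
210 [130 171 206 199 180 206 206 245 255 255 255 255]
211 [103 122 164 190 199 215 193 240 255 255 255 255]
```

```bash
python3 - <<'E'
from h import *
import pickle
t=pickle.load(open("top3.pkl","rb"))
cen=np.array([.5527,-.0432,0])
for yaw in(-.3495,-.34,-.36):
  Rz=R.from_euler('z',yaw).as_matrix()
  for zp,zm in((.014,.014),(.016,.016),(.016,.020),(.018,.018)):
    a=Rz.T@(onplane(t,(260.78,201.5),zp)[0]-cen);b=Rz.T@(onplane(t,(258.6,207.4),zm)[0]-cen);print(yaw,zp,zm,a.round(4),b.round(4),(a-b)[1].round(4))
E
```

```text
-0.3495 0.014 0.014 [-0.0293  0.0029  0.014 ] [-0.042   0.0023  0.014 ] 0.0005
-0.3495 0.016 0.016 [-0.0294  0.0026  0.016 ] [-0.0422  0.002   0.016 ] 0.0005
-0.3495 0.016 0.02 [-0.0294  0.0026  0.016 ] [-0.0424  0.0014  0.02  ] 0.0011
-0.3495 0.018 0.018 [-0.0296  0.0022  0.018 ] [-0.0423  0.0017  0.018 ] 0.0005
-0.34 0.014 0.014 [-0.0293  0.0031  0.014 ] [-0.042   0.0027  0.014 ] 0.0004
-0.34 0.016 0.016 [-0.0294  0.0028  0.016 ] [-0.0421  0.0024  0.016 ] 0.0004
-0.34 0.016 0.02 [-0.0294  0.0028  0.016 ] [-0.0424  0.0018  0.02  ] 0.001
-0.34 0.018 0.018 [-0.0296  0.0025  0.018 ] [-0.0423  0.0021  0.018 ] 0.0004
-0.36 0.014 0.014 [-0.0293  0.0026  0.014 ] [-0.0421  0.0019  0.014 ] 0.0007
-0.36 0.016 0.016 [-0.0295  0.0022  0.016 ] [-0.0422  0.0016  0.016 ] 0.0007
-0.36 0.016 0.02 [-0.0295  0.0022  0.016 ] [-0.0424  0.001   0.02  ] 0.0013
-0.36 0.018 0.018 [-0.0296  0.0019  0.018 ] [-0.0423  0.0013  0.018 ] 0.0007
```

The pointer is 0.5 to 1.1 mm past the mark (tolerance 3 mm), so that step is done. Moving above the lid pair.

move_arm --turn '[[0,0,0],[0,0,0],[0,0,0],[0,0,0],[0,0,0],[0,0,0],[0,0,0],[0,0,0],[0,0,0],[0,0,0]]' --dp '[[-0.413,-0.948,0],[-0.413,-0.948,0],[-0.413,-0.948,0],[-0.413,-0.948,0],[-0.413,-0.948,0],[-0.413,-0.948,0],[-0.413,-0.948,0],[-0.413,-0.948,0],[0,0,0],[0,0,0]]' --jaw '[-1,-1,-1,-1,-1,-1,-1,-1,-1,-1]'

```text
clock: 7.32
tool_pos: [0.4479, -0.3006, 0.1379]
eef_rot: [0.419, 0.908, -0.001, -0.001]
contact_force: [-0.8, 0.5, -0.1]
opening: 1.001
```

```bash
python3 - <<'E'
from h import *
import pickle
print(r.get_state()["tool_pos"])
for n,(x0,y0,w,h) in(("top",(330,180,120,90)),("side",(215,190,110,110))):
    s=snap(n); pickle.dump(s,open(f"{n}4.pkl","wb"))
    f=s["frame"]; cv2.imwrite(f"pics/{n}4.png",cv2.resize(f[y0:y0+h,x0:x0+w],None,fx=600/w,fy=600/w,interpolation=cv2.INTER_CUBIC))
E
```

```text
[ 0.44794837 -0.30064941  0.13792577]
```

View pics/side4.png

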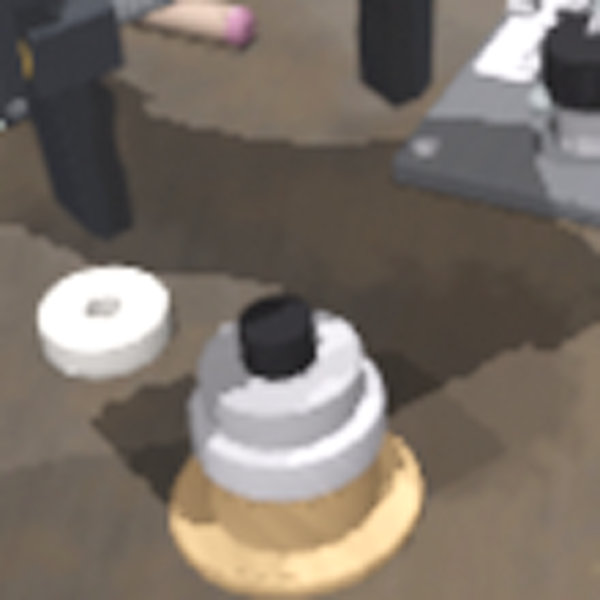

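View pics/top4.png

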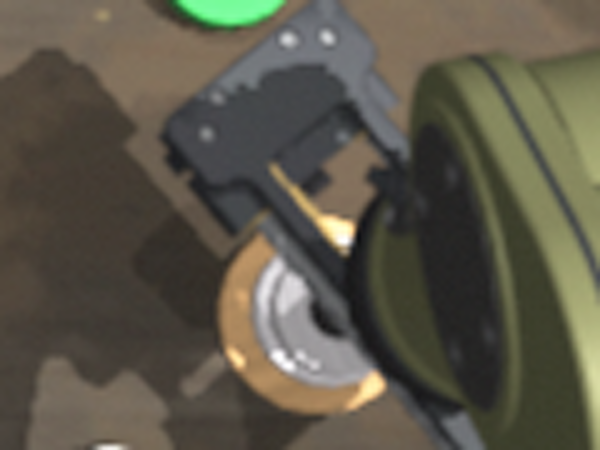

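```bash
python3 - <<'E'
from h import *
import pickle
s=pickle.load(open("side4.pkl","rb"))
k=600/110
print("tip mid obs",np.array([215,190])+np.array([257,167])/k,"pred",project(s,[.4479,-.3006,.1379]))
print("knob top obs",np.array([215,190])+np.array([279,310])/k,"pred",project(s,[[.4505,-.3,.078],[.4515,-.3,.078],[.4505,-.299,.078]]))
E
```

```text
tip mid obs [262.11666667 220.61666667] pred [[259.05466726 217.77083431]]
knob top obs [266.15       246.83333333] pred [[264.12940983 246.96379123]
 [264.73228932 246.96610084]
 [264.21214705 246.57478115]]
```

move_arm --turn '[[0,0,0],[0,0,0],[0,0,0],[0,0,0],[0,0,0],[0,0,0],[0,0,0],[0,0,0],[0,0,0],[0,0,0]]' --dp '[[-0.05,0.06,0.6],[0,0,0.7],[0,0,0.7],[0,0,0.7],[0,0,0.7],[0,0,0.6],[0,0,0.4],[0,0,0.28],[0,0,0],[0,0,0]]' --jaw '[-1,-1,-1,-1,-1,-1,-1,-1,-1,-1]' --newtons 20

```text
clock: 8.25
tool_pos: [0.4523, -0.2986, 0.0219]
eef_rot: [0.416, 0.91, 0.0, 0.0]
contact_force: [0.4, -0.3, 0.5]
opening: 1.002
```

move_arm --turn '[[0,0,0],[0,0,0],[0,0,0],[0,0,0],[0,0,0],[0,0,0],[0,0,0],[0,0,0]]' --dp '[[0,0,0],[0,0,0],[0,0,0],[0,0,0],[0,0,0],[0,0,0],[0,0,0],[0,0,0]]' --jaw '[-0.8,-0.6,-0.4,-0.3,-0.2,-0.1,0,0]'

```text
clock: 8.92
tool_pos: [0.4513, -0.2999, 0.0221]
eef_rot: [0.416, 0.909, -0.001, -0.0]
contact_force: [-2.6, -1.1, 5.9]
opening: 0.682
```

Opening is 60.0 mm, matching the 60 mm rim, so the grip is good. Lifting slowly.

move_arm --turn '[[0,0,0],[0,0,0],[0,0,0],[0,0,0],[0,0,0],[0,0,0],[0,0,0],[0,0,0],[0,0,0],[0,0,0]]' --dp '[[0,0,-0.1],[0,0,-0.2],[0,0,-0.3],[0,0,-0.4],[0,0,-0.45],[0,0,-0.45],[0,0,-0.45],[0,0,-0.4],[0,0,-0.25],[0,0,-0.1]]' --jaw '[0,0,0,0,0,0,0,0,0,0]'

```text
clock: 9.75
tool_pos: [0.4525, -0.2994, 0.1007]
eef_rot: [0.416, 0.909, -0.0, 0.001]
contact_force: [-0.2, -0.0, -2.6]
opening: 0.677
```

```bash
python3 - <<'E'
from h import *
import pickle
st=r.get_state();print(st["tool_pos"],st["contact_force"],st["opening"])
for n,(x0,y0,w,h) in(("top",(330,180,120,90)),("side",(215,170,110,110))):
    s=snap(n); pickle.dump(s,open(f"{n}5.pkl","wb"))
    f=s["frame"]; cv2.imwrite(f"pics/{n}5.png",cv2.resize(f[y0:y0+h,x0:x0+w],None,fx=600/w,fy=600/w,interpolation=cv2.INTER_CUBIC))
E
```

```text
[ 0.45248702 -0.29935704  0.100679  ] [-0.19059455 -0.03124274 -2.61370392] 0.6766078229622694
```

View pics/side5.png

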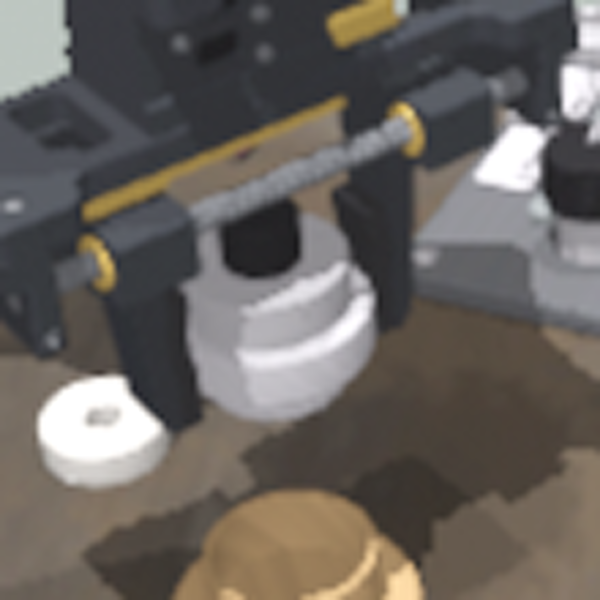

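View pics/top5.png

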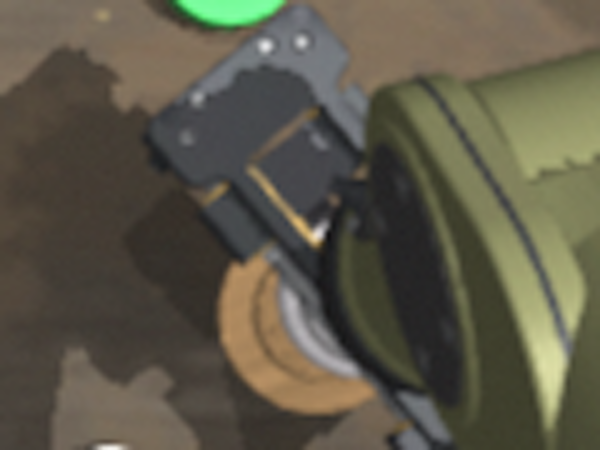

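The pair is held upright and nested, with about 2.6 N of load (0.26 kg). Carrying it over the hopper.

move_arm --turn '[[0,0,0],[0,0,0],[0,0,0],[0,0,0],[0,0,0],[0,0,0],[0,0,0],[0,0,0],[0,0,0]]' --dp '[[0.115,0.235,0],[0.23,0.47,0],[0.384,0.784,0],[0.384,0.784,0],[0.384,0.784,0],[0.384,0.784,0],[0.384,0.784,0],[0.384,0.784,0],[0.384,0.784,0]]' --jaw '[0,0,0,0,0,0,0,0,0]'

```text
clock: 10.6
tool_pos: [0.5193, -0.1386, 0.0985]
eef_rot: [0.415, 0.91, -0.0, -0.001]
contact_force: [-0.0, 0.0, -1.7]
opening: 0.677
```

move_arm --turn '[[0,0,0],[0,0,0],[0,0,0],[0,0,0],[0,0,0],[0,0,0],[0,0,0],[0,0,0],[0,0,0],[0,0,0]]' --dp '[[0.384,0.784,0],[0.384,0.784,0],[0.384,0.784,0],[0.384,0.784,0],[0.384,0.784,0],[0.384,0.784,0],[0.384,0.784,0],[0.23,0.47,0],[0.115,0.235,0],[0,0,0]]' --jaw '[0,0,0,0,0,0,0,0,0,0]'

```text
clock: 11.43
tool_pos: [0.587, 0.0201, 0.0989]
eef_rot: [0.415, 0.91, 0.0, -0.0]
contact_force: [1.3, 0.0, -2.3]
opening: 0.675
```

```bash
python3 - <<'E'
from h import *
import pickle
st=r.get_state();print(st["tool_pos"],st["eef_rot"],st["contact_force"],st["opening"])
for n,(x0,y0,w,h) in(("top",(190,120,140,105)),("side",(290,90,110,110))):
    s=snap(n); pickle.dump(s,open(f"{n}6.pkl","wb"))
    f=s["frame"]; cv2.imwrite(f"pics/{n}6.png",cv2.resize(f[y0:y0+h,x0:x0+w],None,fx=600/w,fy=600/w,interpolation=cv2.INTER_CUBIC))
a=pickle.load(open("top0.pkl","rb"))["frame"]
cv2.imwrite("pics/hop0.png",cv2.resize(a[145:195,210:265],None,fx=11,fy=11,interpolation=cv2.INTER_CUBIC))
E
```

```text
[0.58695223 0.02010948 0.09887619] [ 4.14730755e-01  9.09944024e-01  4.39108662e-04 -2.84052540e-04] [ 1.26803618  0.00790517 -2.28225087] 0.674946272973163
```

View pics/side6.png

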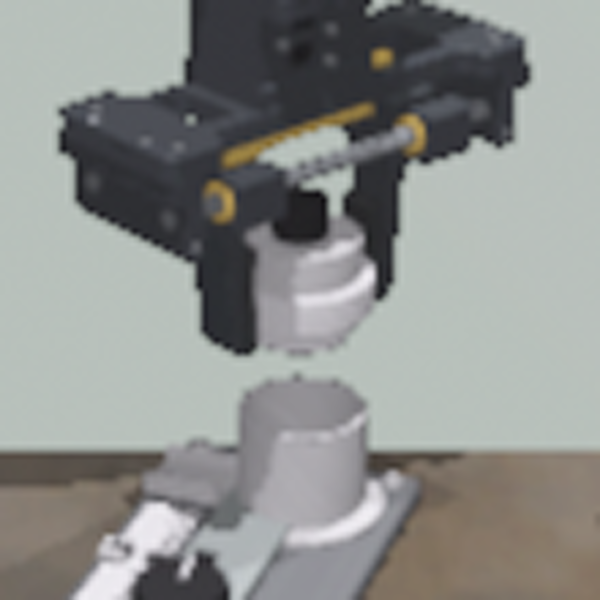

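View pics/top6.png

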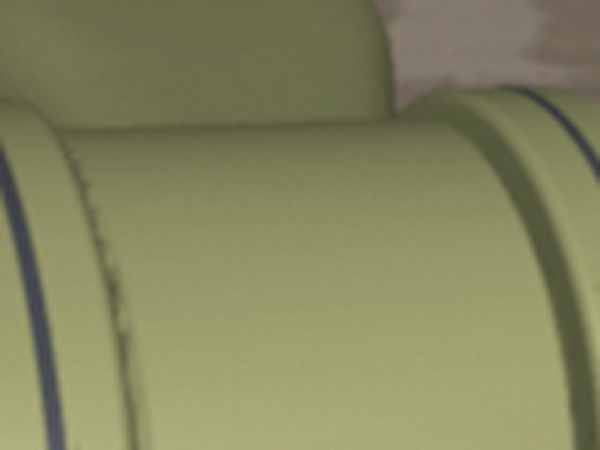

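View pics/hop0.png

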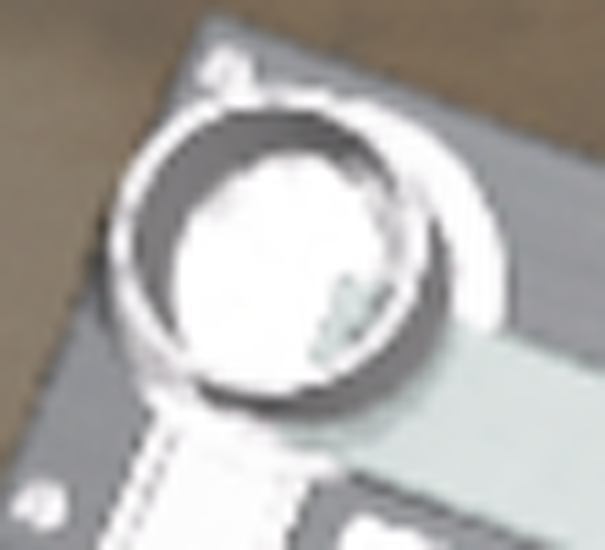

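```bash
python3 - <<'E'
from h import *
import pickle
t=pickle.load(open("top0.pkl","rb"));s=pickle.load(open("side6.pkl","rb"))
print("hopper direct",onplane(t,[(234.1,166.6),(234.2,166.8)],.06))
k=600/110
H=[.5875,.0185,.06]
T=[.587,.020]
print("pred hopper side crop",(project(s,H)-[290,90])*k)
print("pred outer knob top, cap, rim at TCP",(project(s,[T+[.0988+.019-.003+.032+.008],T+[.1148]])-[290,90])*k)
for th in (0,90,180,270):
    a=np.deg2rad(th);c=[np.cos(a),np.sin(a),0]
    print(th,"hop",(project(s,np.array(H)+.0275*np.array(c))-[290,90])*k,"rimtop",(project(s,np.array(T+[.1228])+.03*np.array(c))-[290,90])*k,"plugfoot",(project(s,np.array(T+[.0948])+.0215*np.array(c))-[290,90])*k)
E
```

```text
hopper direct [[0.58736289 0.01897111 0.06      ]
 [0.58697202 0.01875639 0.06      ]]
pred hopper side crop [[292.70059483 401.22140113]]
pred outer knob top, cap, rim at TCP [[294.30640556 189.36875483]
 [293.06112772 280.81739942]]
0 hop [[358.48892849 401.13318028]] rimtop [[367.58309374 262.64880823]] plugfoot [[344.83341514 324.87098182]]
90 hop [[291.59093529 370.29894196]] rimtop [[292.04101619 231.60966772]] plugfoot [[291.57640671 301.64118604]]
180 hop [[227.01016345 401.3094907 ]] rimtop [[219.15286463 263.08046029]] plugfoot [[240.14798599 325.10176017]]
270 hop [[293.86328447 433.62162995]] rimtop [[294.6386039  295.81140876]] plugfoot [[293.37637417 349.21569552]]
```

The hopper measured directly, (0.5872, 0.0188), agrees with the plate-based estimate. The side view puts the lid within about 1 mm of the hopper axis. A small correction, then lower to just above the mouth.

move_arm --turn '[[0,0,0],[0,0,0],[0,0,0],[0,0,0],[0,0,0],[0,0,0],[0,0,0]]' --dp '[[-0.055,0,0.15],[0,0,0.3],[0,0,0.3],[0,0,0.3],[0,0,0.2],[0,0,0],[0,0,0]]' --jaw '[0,0,0,0,0,0,0]'

```text
clock: 12.12
tool_pos: [0.5875, 0.0171, 0.0674]
eef_rot: [0.416, 0.909, -0.0, -0.0]
contact_force: [-0.2, 0.0, -1.6]
opening: 0.679
```

```bash
python3 - <<'E'
from h import *
import pickle
st=r.get_state();print(st["tool_pos"],st["eef_rot"],st["contact_force"],st["moment"],st["opening"])
for n,(x0,y0,w,h) in(("side",(310,110,75,75)),):
    s=snap(n); pickle.dump(s,open(f"{n}7.pkl","wb"))
    f=s["frame"]; cv2.imwrite(f"pics/{n}7.png",cv2.resize(f[y0:y0+h,x0:x0+w],None,fx=600/w,fy=600/w,interpolation=cv2.INTER_CUBIC))
E
```

```text
[0.58745293 0.01710698 0.06743163] [ 4.15747518e-01  9.09479951e-01 -2.58598140e-04 -3.91986697e-04] [-0.20608628  0.03110576 -1.62261451] [-0.01659182 -0.18943727 -0.0626024 ] 0.6793820040256074
```

View pics/side7.png

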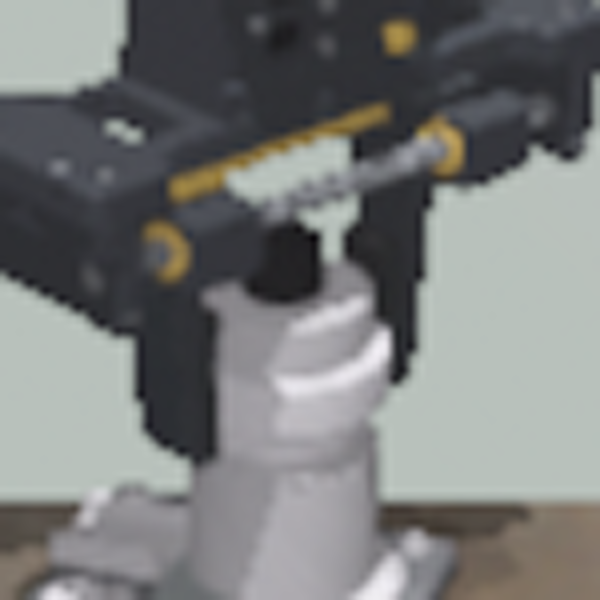

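move_arm --turn '[[0,0,0],[0,0,0],[0,0,0],[0,0,0],[0,0,0]]' --dp '[[0,0,0.08],[0,0,0.08],[0,0,0.08],[0,0,0.08],[0,0,0]]' --jaw '[0,0,0,0,0]'

```text
clock: 12.58
tool_pos: [0.5875, 0.0171, 0.0596]
eef_rot: [0.416, 0.909, -0.0, -0.0]
contact_force: [0.4, 0.1, -2.8]
opening: 0.677
```

The plug has entered freely. Continuing down.

move_arm --turn '[[0,0,0],[0,0,0],[0,0,0],[0,0,0]]' --dp '[[0,0,0.08],[0,0,0.08],[0,0,0.06],[0,0,0]]' --jaw '[0,0,0,0]'

```text
clock: 12.92
tool_pos: [0.5876, 0.0171, 0.0541]
eef_rot: [0.416, 0.909, -0.0, -0.0]
contact_force: [-0.3, -0.0, -2.2]
opening: 0.677
```

move_arm --turn '[[0,0,0],[0,0,0],[0,0,0],[0,0,0]]' --dp '[[0,0,0.04],[0,0,0.04],[0,0,0],[0,0,0]]' --jaw '[0,0,0,0]'

```text
clock: 13.25
tool_pos: [0.5878, 0.0171, 0.0524]
eef_rot: [0.416, 0.909, -0.0, 0.0]
contact_force: [0.1, 0.8, -2.0]
opening: 0.678
```

move_arm --turn '[[0,0,0],[0,0,0],[0,0,0]]' --dp '[[0,0,0.04],[0,0,0],[0,0,0]]' --jaw '[0,0,0]'

```text
clock: 13.5
tool_pos: [0.5879, 0.0171, 0.0521]
eef_rot: [0.416, 0.909, -0.0, 0.0]
contact_force: [-2.1, 0.2, 4.3]
opening: 0.68
```

move_arm --turn '[[0,0,0],[0,0,0],[0,0,0]]' --dp '[[0,0,0.04],[0,0,0],[0,0,0]]' --jaw '[0,0,0]'

```text
clock: 13.75
tool_pos: [0.5879, 0.0172, 0.052]
eef_rot: [0.416, 0.909, -0.0, 0.001]
contact_force: [-3.4, -0.1, 13.5]
opening: 0.681
```

Contact came at TCP z = 0.052, exactly the predicted seat height. Relieving the push and letting go gently.

move_arm --turn '[[0,0,0],[0,0,0],[0,0,0],[0,0,0],[0,0,0],[0,0,0],[0,0,0],[0,0,0]]' --dp '[[0,0,-0.05],[0,0,0],[0,0,0],[0,0,0],[0,0,0],[0,0,0],[0,0,0],[0,0,0]]' --jaw '[0,-0.35,-0.4,-0.5,-0.6,-0.8,-0.9,-0.9]'

```text
clock: 14.42
tool_pos: [0.5878, 0.0171, 0.0516]
eef_rot: [0.416, 0.909, -0.0, -0.0]
contact_force: [0.0, 0.4, -0.1]
opening: 0.948
```

```bash
python3 - <<'E'
from h import *
import pickle
st=r.get_state();print(st["tool_pos"],st["eef_rot"],st["contact_force"],st["moment"],st["opening"])
for n,(x0,y0,w,h) in(("side",(310,110,75,75)),):
    s=snap(n); pickle.dump(s,open(f"{n}8.pkl","wb"))
    f=s["frame"]; cv2.imwrite(f"pics/{n}8.png",cv2.resize(f[y0:y0+h,x0:x0+w],None,fx=600/w,fy=600/w,interpolation=cv2.INTER_CUBIC))
E
```

```text
[0.58776044 0.01714441 0.05158252] [ 4.15794333e-01  9.09458669e-01 -5.57454253e-06 -3.27999143e-05] [ 0.04506318  0.35028423 -0.07542455] [ 0.02281649 -0.06060201  0.0026133 ] 0.9475009631515808
```

View pics/side8.png

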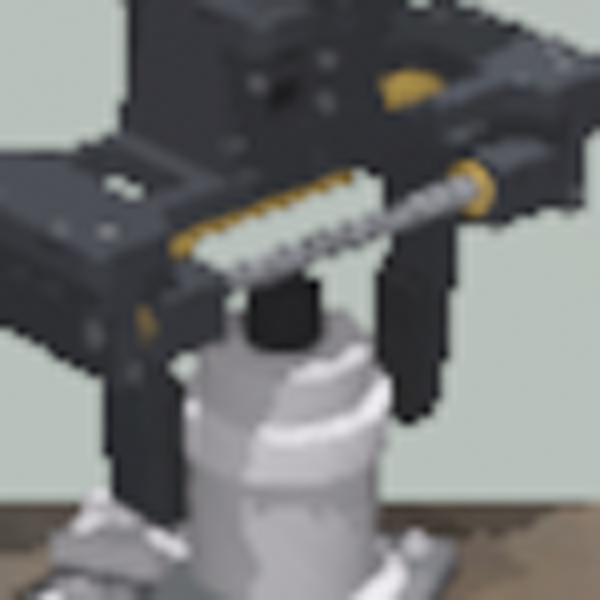

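Seated with the outer lid still nested and level, fingers clear. Rising straight up to the outer lid's knob, with the tips just above the cap top.

move_arm --turn '[[0,0,0],[0,0,0],[0,0,0],[0,0,0],[0,0,0],[0,0,0],[0,0,0],[0,0,0]]' --dp '[[0,0,-0.2],[0,0,-0.4],[0,0,-0.4],[0,0,-0.4],[0,0,-0.25],[0,0,-0.1],[0,0,0],[0,0,0]]' --jaw '[-0.9,-0.9,-0.9,-0.9,-0.9,-0.9,-0.9,-0.9]' --newtons 15

```text
clock: 15.13
tool_pos: [0.5878, 0.017, 0.0956]
eef_rot: [0.416, 0.909, -0.0, 0.0]
contact_force: [0.3, -0.1, 0.4]
opening: 0.949
```

```bash
python3 - <<'E'
from h import *
import pickle
st=r.get_state();print(st["tool_pos"],st["eef_rot"],st["contact_force"],st["moment"],st["opening"])
for n,(x0,y0,w,h) in(("side",(310,110,75,75)),):
    s=snap(n); pickle.dump(s,open(f"{n}9.pkl","wb"))
    f=s["frame"]; cv2.imwrite(f"pics/{n}9.png",cv2.resize(f[y0:y0+h,x0:x0+w],None,fx=600/w,fy=600/w,interpolation=cv2.INTER_CUBIC))
E
```

```text
[0.58776013 0.01695461 0.09560962] [ 4.15876947e-01  9.09420881e-01 -6.78594098e-05  1.46583893e-04] [ 0.31301683 -0.07645205  0.44106362] [ 0.02459201 -0.15457775  0.00230735] 0.9494508973872656
```

View pics/side9.png

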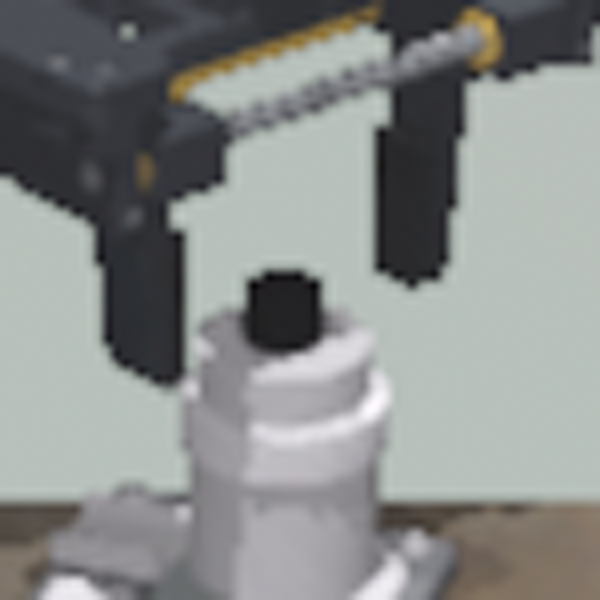

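The tips straddle the knob, with a midpoint of (288,335) in the crop against the knob's base at (285,340). Closing.

move_arm --turn '[[0,0,0],[0,0,0],[0,0,0],[0,0,0],[0,0,0],[0,0,0],[0,0,0],[0,0,0],[0,0,0],[0,0,0]]' --dp '[[0,0,0],[0,0,0],[0,0,0],[0,0,0],[0,0,0],[0,0,0],[0,0,0],[0,0,0],[0,0,0],[0,0,0]]' --jaw '[-0.5,-0.1,0.2,0.3,0.35,0.4,0.5,0.7,0.7,0.7]'

```text
clock: 16.02
tool_pos: [0.5878, 0.0171, 0.0955]
eef_rot: [0.416, 0.909, -0.0, 0.0]
contact_force: [-0.0, 0.1, 0.2]
opening: 0.262
```

move_arm --turn '[[0,0,0],[0,0,0],[0,0,0]]' --dp '[[0,0,0],[0,0,0],[0,0,0]]' --jaw '[0.7,0.7,0.7]'

```text
clock: 16.27
tool_pos: [0.5878, 0.0171, 0.0955]
eef_rot: [0.416, 0.909, -0.0, 0.0]
contact_force: [-0.5, 0.4, 0.0]
opening: 0.266
```

The opening of 23.4 mm matches the 24 mm knob. Lifting straight up, slowly at first.

move_arm --turn '[[0,0,0],[0,0,0],[0,0,0],[0,0,0],[0,0,0],[0,0,0],[0,0,0],[0,0,0]]' --dp '[[0,0,-0.06],[0,0,-0.1],[0,0,-0.12],[0,0,-0.12],[0,0,-0.15],[0,0,-0.15],[0,0,-0.15],[0,0,-0.15]]' --jaw '[0.7,0.7,0.7,0.7,0.7,0.7,0.7,0.7]'

```text
clock: 16.93
tool_pos: [0.5878, 0.0171, 0.121]
eef_rot: [0.416, 0.909, 0.0, 0.0]
contact_force: [0.4, 0.0, 0.4]
opening: 0.268
```

move_arm --turn '[[0,0,0],[0,0,0],[0,0,0],[0,0,0],[0,0,0],[0,0,0],[0,0,0],[0,0,0],[0,0,0],[0,0,0]]' --dp '[[0,0,-0.2],[0,0,-0.3],[0,0,-0.4],[0,0,-0.4],[0,0,-0.4],[0,0,-0.3],[0,0,-0.2],[0,0,-0.1],[0,0,0],[0,0,0]]' --jaw '[0.7,0.7,0.7,0.7,0.7,0.7,0.7,0.7,0.7,0.7]'

```text
clock: 17.77
tool_pos: [0.5876, 0.017, 0.1778]
eef_rot: [0.416, 0.909, -0.0, -0.0]
contact_force: [0.4, 0.2, -0.5]
opening: 0.265
```

```bash
python3 - <<'E'
from h import *
import pickle
st=r.get_state();print(st["tool_pos"],st["eef_rot"],st["contact_force"],st["moment"],st["opening"])
for n,(x0,y0,w,h) in(("side",(220,80,190,160)),("top",(170,80,280,220))):
    s=snap(n); pickle.dump(s,open(f"{n}10.pkl","wb"))
    f=s["frame"]; cv2.imwrite(f"pics/{n}10.png",cv2.resize(f[y0:y0+h,x0:x0+w],None,fx=700/w,fy=700/w,interpolation=cv2.INTER_CUBIC))
E
```

```text
[0.58762345 0.01699493 0.17783242] [ 4.15839635e-01  9.09437941e-01 -1.57529473e-04 -6.82989793e-05] [ 0.35553056  0.21427865 -0.5088694 ] [ 0.04342883 -0.13146422 -0.00974454] 0.2649739595707547
```

View pics/side10.png

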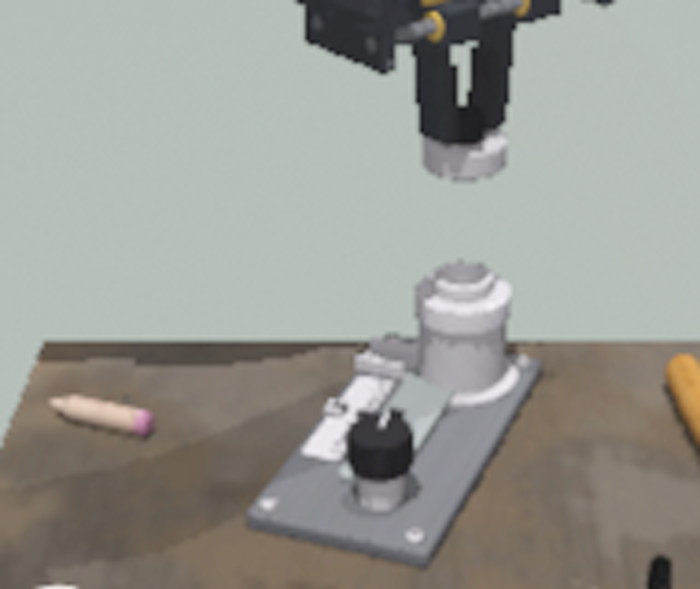

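View pics/top10.png

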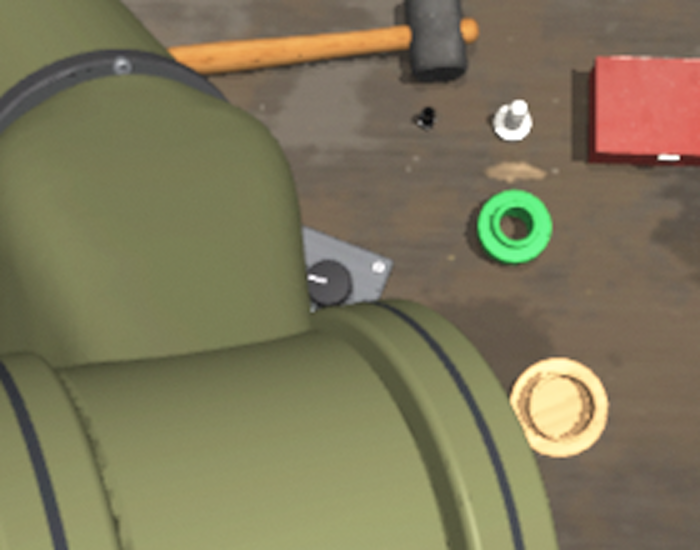

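The outer lid hangs upright in the fingers and the inner lid is seated and level in the hopper. The gate knob has not moved, and the mandrel, ferrule and green part are where they were. Handing in.

move_arm --turn '[[0,0,0],[0,0,0],[0,0,0],[0,0,0]]' --dp '[[0,0,0],[0,0,0],[0,0,0],[0,0,0]]' --jaw '[0.7,0.7,0.7,0.7]'

```text
clock: 18.2
tool_pos: [0.5877, 0.0172, 0.1778]
eef_rot: [0.416, 0.909, -0.0, -0.0]
contact_force: [-0.1, 0.3, -0.2]
opening: 0.265
```

```bash
python3 -c "
from plant import r
s=r.get_state();print(s['clock'],s['tool_pos'],s['opening'],abs(s['qd']).max());print(r.finish_job())"
```

```text
18.2 [0.58768373 0.01719302 0.17784302] 0.26451576423162765 0.0021727806744353327
the job is handed in; nothing more can be done
None
```

The job was carried out in full and handed in at 18.2 s of the 54 s allowed; no verdict was reported.

- **Pointer:** I turned the gate knob 0.72 rad clockwise. The top camera then put the pointer 0.5–1.1 mm past the mark, against a tolerance of 3 mm. The arm hid the scale in the last top picture, so I did not re-measure it. The gate knob looked unmoved in both last views.
- **Lids placed:** I lifted the nested pair by the inner rim (opening read 60.0 mm) and lowered it into the hopper. Contact came at the predicted seat height, and I let go there.
- **Outer lid lifted:** I took the outer lid by its knob and raised it about 82 mm, which puts the knob about 122 mm above the hopper rim. The last side view shows it upright and held (opening 23.3 mm for the 24 mm knob), with the inner lid seated level.
- **Other items:** The ferrule, the mandrel and the green look-alike were in place in the last top view. The ring gauge was only partly in the last pictures. I did not go near it after lifting the lids.

The side camera's calibration disagreed with the tool and the top camera by about 1.5–3 px. I used it only to compare positions within one picture.

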